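# Swap a boxed bearing for the profile in the half-lidded tray

## Task

Swap parts at the blue tray: first set the small blue boxed bearing down gently, flat on the floor of the tray's empty bay (do not drop it), and let it go. Then take the slotted aluminium profile out of the other bay, tilting it to thread it from under the fixed half lid through the opening, and finish still holding it in the gripper, steady in the air with the whole profile at least 6 cm above the tray's rim. Leave the other things on the bench where they are.

Things in the scene. Friction and masses are not known exactly. Their poses are not given: they have to be found in the camera images.
- tray: fixed blue parts tray, 300 (x) x 265 (y) x 80 mm high, walls and floor 5 mm thick. Origin: centre of its underside; +x points away from the robot (yaw within 13 degrees). A 5 mm divider along x at y = 0, up to z 75, makes two bays, each 290 x 125 mm inside: the left one (y 2.5 to 127.5) holds the profile, the right one (y -127.5 to -2.5) is empty
- lid_edge (a point): middle of the upper far edge of the tray's rigid, fixed grey half lid, at (10, 0, 80) mm in the tray's frame. The lid, 5 mm thick (z 75 to 80), covers both bays on the robot's side, x -150 to 10, with 70 mm clear height under it; both bays are open above from x = 10 to the far wall's inner face at x = 145
- bay_floor (a point): point on the floor of the empty right bay under the middle of its opening, at (77.5, -65, 5) mm in the tray's frame
- opening (a point): centre of the left bay's opening at rim height, at (77.5, 65, 80) mm in the tray's frame; the opening is 135 mm (along x) by 125 mm
- profile: loose slotted aluminium profile, 240 mm long, 20 x 20 mm section, about 0.12 kg, lying on the floor of the left bay along the tray's x (within 4 degrees); its robot-side half is hidden under the half lid, the far half shows in the opening. Origin: centre of its underside; x along it towards the orange capped end, z up
- end_cap (a point): centre of the profile's orange capped end face (the far end, in the opening), 120 mm from the middle
- end_bare (a point): centre of the profile's bare end face (under the half lid)
- carton: loose boxed bearing: a small square blue box with white and red bands and a white square on top, 50 x 50 x 35 mm high, about 0.16 kg, standing flat on the bench to the right of the tray. Origin: centre of its underside, z up
- tape: bystander: roll of yellow tape lying flat, 72 mm across, 24 mm high. Origin: centre of its underside
- bearing: bystander: bare steel ball bearing lying flat, 62 mm across, 16 mm high. Origin: centre of its underside
- can: bystander: drinks can, 66 mm across, 115 mm high, upright. Origin: centre of its underside
- screwdriver: bystander: screwdriver with a red handle lying on the bench beyond the tray. Its x axis runs along it
- bracket: bystander: steel angle bracket 60 x 40 x 55 mm high, beyond the tray. Origin: centre of its underside
- mug: bystander: white mug, 80 mm across, 90 mm high. Origin: centre of its underside
There are look-alikes about, which are no part of the job. Leave any turquoise look-alike of the carton alone.

How it is judged (in metres and radians):
On the way, in this order (a step that is already met when the one before it is completed fails the run):
1. the boxed bearing lies flat on the floor of the right bay, released (x of carton in the frame of tray between -0.13 and 0.13 m and y of carton in the frame of tray between -0.12 and -0.01 m and z of carton in the frame of tray below 0.012 m and angle between carton's own z axis and vertical below 0.15 rad and contact force between the fingers and carton below 0.1 N and linear speed of carton below 0.03 m/s), for 0.2 s.
2. the profile is lifted out, both ends well above the rim (height (world z) of each of end_cap, end_bare above 0.13 m and contact force between the fingers and profile above 1 N and contact force between profile and tray below 0.3 N), for 0.2 s.
At the end, for the whole second after the job is handed in: boxed bearing released, at rest and flat (0.15 rad) on the right bay's floor (within 7 mm); profile gripped (over 1 N), still, not touching the tray, centres of both end faces over 130 mm above the bench (50 mm above the rim) (all of step 1 and all of step 2 and linear speed of profile below 0.03 m/s and angular speed of profile below 0.2 rad/s); the arm keeps its last pose, push and grip.
It fails at once if the boxed bearing is dropped (linear speed of carton above 0.6 m/s and contact force between the fingers and carton below 0.1 N).
It fails at once if a bystander is moved by more than 30 mm (distance of any of tape, bearing, can, screwdriver, bracket, mug from where it was at the start of the episode above 0.03 m).
It also fails if it takes over 64 s, if anything falls off the work surface, if the arm or the gripper's body presses on something with over 40 N, if the wrist force passes 120 N, or if a joint passes its speed limit or range.

## Robot

A 6-joint arm with a two-finger parallel gripper is mounted at the origin on the work surface. World frame = base frame: x ahead of the robot, y to its left, z up, the work surface at z = 0. Lengths are in m, angles in degrees, forces in N, time in s.
With the tool pointing down it reaches from about 0.4 to 0.825 m from the base axis. Payload 7 kg.
Tool frame: the origin (TCP) lies midway between the tips of the shut fingers; the grasp point (between the pads) lies 19 mm behind it; z points along the fingers, y is the line along which they close (so a half turn about z gives the same grasp; the last joint's range is limited). The gripper opens to 88 mm and grips with 3 to 60 N. Pads are 19 mm wide; open, the fingers measure 130 mm over their backs; the gripper's body (78 mm by 193 mm) begins 47 mm behind the grasp point.
Start: joints at [82.168, 20.546, 0.682, 0, -70.136, -16.507], TCP at [0.278, 0.615, 0.227] pointing down, gripper open.
Joint ranges: [-176.03, 176.03], [-82.01, 121.73], [-58.28, 71.71], [-173.87, 95.51], [-174.79, -0.11], [-173.66, 173.66]. Speed limits (degrees/s): [136.94, 136.94, 172.46, 180, 180, 180].

## Interface

Orientations are given as [roll, pitch, yaw] about the fixed x, y, z axes, in that order (R = Rz(yaw) Ry(pitch) Rx(roll)).
In Python, from plant import ctrl gives the robot as it stands. The module is installed in compiled form; this text tells all that it offers.
- The arm moves only by the tool send_rows, never from a script. Its argument "plan" is a list that holds one entry, the list of rows, each a list of 6 numbers: the shift along the tool's x, y, z in a scale on which 1.0 is 100 cm, then the turn, a rotation vector about the tool's x, y, z in shares of 360 degrees (1.0 is 360 degrees). A call has 1 to 8 rows; each row is the pose to reach, as a shift and turn from the pose commanded when the call began, along the tool's axes at that moment; what a row does not reach only later rows make up. A row lasts 1/12 s, in which the tool goes at most 41.7 mm and 7.16 degrees, less where a joint would pass 70% of its speed; a pose out of reach is approached as far as the arm can. Shift and turn numbers lie between -1 and 1, and a call with a number outside is refused. A call with a gripper value outside its range is refused whole. "fingers" is the opening, from 0 (shut) to 1 (fully open), set as the call begins (left out, the last holds). The fingers move at their own pace and stop on an object; the grip force is fixed at half the most. Time passes only in rows, so rows that repeat a pose let the fingers close. It gives the time, the measured TCP pose, the force, the opening and the grip force at its end, in the units of the state.
- ctrl.get_obs(): the state, without advancing time (a new reading comes with each control period).
- ctrl.snapshot(name): name is "scene" or "top"; returns a dict with "img" (480x640x3 uint8, red, green, blue), "K" (3x3 intrinsics, pixels), "k1" (the pictures are not rectified: a ray, as slopes to the right and down, at radius r is drawn at 1 + k1 r^2 times it, then the intrinsics apply), "pose" (4x4, takes a point from camera to world coordinates). Camera axes: x right, y down, z forward; pixel columns grow to the right and rows downward; lengths in m; the calibration is good to about 2 mm. A picture is of the moment at which its call begins. There is no depth.
- ctrl.close_job(): hands the job in; it is judged then, once.
The state is a dict: "clock": time; "joint_pos": joint angles; "qvel": joint speeds; "tau": joint torques, N m; "tool_pos": TCP position; "orientation": TCP orientation; "force": force on the tool from outside, world axes, zero at the start; "moment": the same for the moment, N m; "opening": finger opening in m; "gripper_force": force on a finger pad.
Only numpy, scipy, OpenCV 4.12 (cv2) and the standard library are available. Lean on these libraries where they do the work, as an engineer would, in place of code of your own. Each camera call takes 0.05 s, during which the arm holds its last target. There are 200 camera calls.

## Working session

There is one attempt and no reset: what is moved stays moved. The work goes in short steps, Python scripts to look and compute and a tool call to move; the robot and the scene stay as the last step left them, time stands still between calls to the robot, and variables do not carry over. Pictures are saved under pics/ and viewed, at most 10 in all, crops included, and the job is handed in when it is done.

Besides the shell and the picture viewer there is one more tool, called after ">>>" as name([rows], argument=value, ...), one row to a line, values as JSON. send_rows: Moves the arm, as the interface text tells. Its arguments: {"type":"object","properties":{"plan":{"type":"array","items":{"type":"array","items":{"type":"array","items":{"type":"number"}}}},"fingers":{"type":"number"}},"required":["plan"]}

```bash
mkdir -p pics
cat > h.py <<'E'
import numpy as np, cv2
from scipy.spatial.transform import Rotation as R
from plant import ctrl
def snap(cam,name):
    s=ctrl.snapshot(cam); cv2.imwrite(f'pics/{name}.png',s['img'][:,:,::-1]); np.savez(f'pics/{name}.npz',K=s['K'],k1=s['k1'],pose=s['pose']); return s
def load(name): return dict(np.load(f'pics/{name}.npz'))
def D(s): return np.array([float(s['k1']),0,0,0])
def p2w(s,uv,z):
    uv=np.array(uv,float).reshape(-1,2); K=s['K']
    d=(uv-K[:2,2])/[K[0,0],K[1,1]]; r0=np.hypot(*d.T); r=r0.copy()
    for _ in range(30): r=r0/(1+float(s['k1'])*r*r)
    d=d*(r/np.maximum(r0,1e-9))[:,None]
    P=s['pose']; v=np.c_[d,np.ones(len(d))]@P[:3,:3].T; o=P[:3,3]
    return o+v*((z-o[2])/v[:,2])[:,None]
def w2p(s,p):
    T=np.linalg.inv(s['pose']); return cv2.projectPoints(np.array(p,float).reshape(-1,3),cv2.Rodrigues(T[:3,:3])[0],T[:3,3],s['K'],D(s))[0].reshape(-1,2)
def mv(pos,rpy):
    "row to a target tool pose from the current one"
    o=ctrl.get_obs(); A=R.from_euler('xyz',o['orientation'],degrees=True); B=R.from_euler('xyz',rpy,degrees=True)
    return np.round(np.r_[A.inv().apply(np.array(pos)-o['tool_pos'])*100,(A.inv()*B).as_rotvec(degrees=True)],2)
E
python3 - <<'E'
from h import *
for c in ('scene','top'):
    s=snap(c,c+'0'); print(s['pose'].round(3),s['k1'],s['K'][0,0])
print(ctrl.get_obs())
E
```

```text
[[-0.605  0.694 -0.389  1.021]
 [ 0.796  0.523 -0.305  0.329]
 [-0.008 -0.495 -0.869  1.006]
 [ 0.     0.     0.     1.   ]] -0.13142645377519296 544.0007826714805
[[ 2.700e-02 -9.980e-01  5.900e-02  4.910e-01]
 [-1.000e+00 -2.700e-02  3.000e-03 -7.000e-03]
 [-1.000e-03 -5.900e-02 -9.980e-01  1.376e+00]
 [ 0.000e+00  0.000e+00  0.000e+00  1.000e+00]] -0.0977579518145586 612.2054977299815
{'clock': 0.1, 'joint_pos': array([ 8.21689499e+01,  2.05859414e+01,  6.39613787e-01, -1.62940955e-02,
       -7.01355900e+01, -1.65068441e+01]), 'qvel': array([ 0.06254238, -0.10443546,  0.18463694,  0.04807122, -0.10217245,
        0.05699371]), 'tau': array([-1.14329541e-03, -5.84162951e+01,  2.93750614e+01,  7.01556936e+00,
        1.01470639e-02, -5.30965804e-05]), 'tool_pos': array([0.27803384, 0.61460946, 0.22574109]), 'orientation': array([ 1.79917106e+02, -8.59004932e-03, -2.43434357e+01]), 'force': array([ 0.51243384,  0.17468002, -0.6263573 ]), 'moment': array([-0.04742636, -0.03645184, -0.04232424]), 'gripper_force': 0.0, 'opening': 0.08770830319876985}
```

View pics/top0.png

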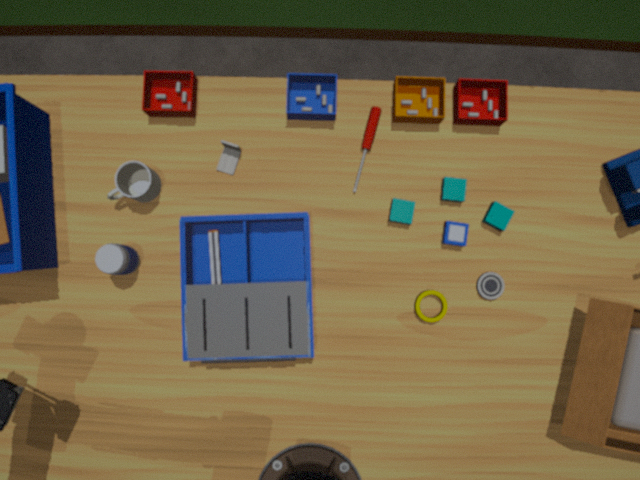

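View pics/scene0.png

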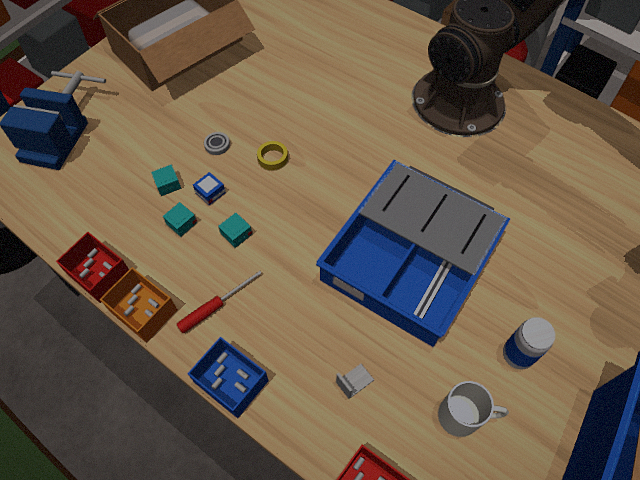

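The top view shows the tray with corners at about (181,216), (309,214), (312,358) and (183,360). The carton is at (455,234), and the visible part of the profile runs from about (211,231) to (217,283). I'll enlarge both regions.

Run:
```python
import cv2,numpy as np
t=cv2.imread('pics/top0.png'); s=cv2.imread('pics/scene0.png')
def z(i,x,y,w,h,f): return cv2.convertScaleAbs(cv2.resize(i[y:y+h,x:x+w],None,fx=f,fy=f,interpolation=cv2.INTER_CUBIC),alpha=1.5)
a=z(t,170,205,150,160,2.5);b=z(t,430,200,50,50,8)
c=z(s,310,155,210,195,1.9)
d=z(s,185,160,50,50,7.4)
cv2.imwrite('pics/c1.png',np.vstack([np.hstack([a[:300,:375],b[:300,:400]]),np.hstack([c[70:370,:375],d[:300,:370],np.zeros((300,30,3),np.uint8)])]))
```

```text
(no output)
```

View pics/c1.png

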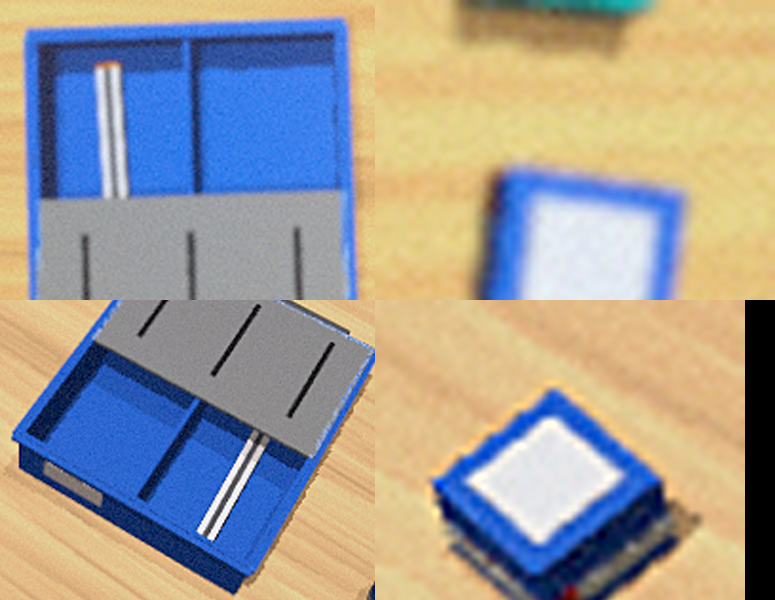

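Run:
```python
from h import *
from scipy.optimize import least_squares
t=load('top0'); sc=load('scene0')
pts=[(180,217.8),(308.8,213.4),(312,358),(183,360)]
loc=np.array([[.15,.1325,.08],[.15,-.1325,.08],[-.15,-.1325,.08],[-.15,.1325,.08]])
P=p2w(t,pts,.08); print('corners',P.round(4),np.linalg.norm(np.diff(P,axis=0),axis=1))
f=lambda q:(w2p(t,R.from_euler('z',q[2]).apply(loc)+[q[0],q[1],0])-pts).ravel()
q=least_squares(f,[P[:,0].mean(),P[:,1].mean(),0]); print('tray',q.x,np.degrees(q.x[2]),q.fun.round(1))
# carton white square
for n,s,win in(('top0',t,(440,215,475,250)),('scene0',sc,(190,165,230,205))):
    im=cv2.imread(f'pics/{n}.png'); hsv=cv2.cvtColor(im,cv2.COLOR_BGR2HSV)
    x0,y0,x1,y1=win; m=np.zeros(im.shape[:2],np.uint8); w=hsv[y0:y1,x0:x1]; m[y0:y1,x0:x1]=((w[...,2]>130)&(w[...,1]<60))*255
    k,l,st,c=cv2.connectedComponentsWithStats(m); i=1+st[1:,4].argmax()
    cn,_=cv2.findContours((l==i).astype(np.uint8),0,1)
    W=p2w(s,cn[0].reshape(-1,2),.035)[:,:2]
    r=cv2.minAreaRect((W*1000).astype(np.float32)); print(n,st[i],c[i],'carton',p2w(s,c[i],.035).round(4),r)
# overlay
v=cv2.imread('pics/scene0.png'); 
Rz=R.from_euler('z',q.x[2]); o=np.r_[q.x[:2],0]
print('scene proj',w2p(sc,Rz.apply(loc)+o).round(1), w2p(sc,Rz.apply([[.01,-.13,.08],[.01,.13,.08]])+o).round(1),w2p(t,Rz.apply([[.01,-.13,.08],[.01,.13,.08]])+o).round(1))
inv=lambda p:Rz.inv().apply(p-o)
# profile top face z=.025
print('prof top', inv(p2w(t,[(170+108/2.5,205+66/2.5),(170+116.5/2.5,205+196/2.5)],.025)).round(4))
print('prof scene', inv(p2w(sc,[(310+206/1.9,155+(532-230)/1.9),(310+260/1.9,155+(438-230)/1.9)],.025)).round(4))
```

```text
corners [[0.6112 0.2945 0.08  ]
 [0.6277 0.0194 0.08  ]
 [0.3225 0.0042 0.08  ]
 [0.3097 0.2769 0.08  ]] [0.27555435 0.30559403 0.27299289]
tray [0.46774378 0.14867685 0.05367649] 3.0754362297258275 [ 2.5  0.4 -2.4  1.4 -1.9 -1.3  1.9 -0.5]
top0 [448 225  17  17 227] [456.17180617 232.95594714] carton [[ 0.5982 -0.3059  0.035 ]] ((598.2234497070312, -305.7073974609375), (33.91935729980469, 33.55187225341797), 83.53602600097656)
scene0 [198 176  20  17 188] [207.5212766  183.75531915] carton [[ 0.5999 -0.3083  0.035 ]] ((599.8535766601562, -308.6178894042969), (34.1826286315918, 34.04997253417969), 83.71837615966797)
scene proj [[441.  332.9]
 [319.9 261.2]
 [397.3 160.2]
 [508.6 217.7]] [[359.4 211.7]
 [473.8 275. ]] [[306.9 280.7]
 [184.6 283.8]]
prof top [[0.1244 0.0764 0.025 ]
 [0.009  0.0708 0.025 ]]
prof scene [[ 0.1152  0.0756  0.025 ]
 [-0.0134  0.0711  0.025 ]]
```

```bash
cat > fit.py <<'E'
from h import *
from scipy.optimize import minimize
t=load('top0'); sc=load('scene0')
F=4
def mask(n,poly):
    im=cv2.imread(f'pics/{n}.png'); hsv=cv2.cvtColor(im,cv2.COLOR_BGR2HSV)
    wood=((hsv[...,0]<30)&(hsv[...,1]>60)).astype(np.uint8)
    roi=np.zeros_like(wood); x0,y0,x1,y1=poly; roi[y0:y1,x0:x1]=1
    m=(1-wood)*roi; m=cv2.morphologyEx(m,cv2.MORPH_OPEN,np.ones((3,3)))
    k,l,st,_=cv2.connectedComponentsWithStats(m); l=(l==1+st[1:,4].argmax()).astype(np.uint8)
    cn,_=cv2.findContours(l,0,1); o=np.zeros_like(l); cv2.drawContours(o,cn,-1,1,-1); return o
ms=[(t,mask('top0',(165,200,330,375))),(sc,mask('scene0',(305,150,520,352)))]
for n,(s,m) in zip('ab',ms): print(m.sum(),cv2.boundingRect(m))
def hull(s,q,sc_=1):
    L=np.array([[x,y,z] for x in(-.15,.15) for y in(-.1325,.1325) for z in(0,.08)])
    p=w2p(s,R.from_euler('z',q[2]).apply(L)+[q[0],q[1],0]); return cv2.convexHull(p.astype(np.float32)).reshape(-1,2)
def res(q,s,m):
    cn,_=cv2.findContours(m,0,1); c=cv2.convexHull(cn[0]).reshape(-1,2).astype(np.float32)
    c=cn[0].reshape(-1,2).astype(np.float32); h=hull(s,q).reshape(-1,1,2)
    return np.array([cv2.pointPolygonTest(h,(float(a),float(b)),True) for a,b in c])
from scipy.optimize import least_squares
for nm,sel in(('top',ms[:1]),('scene',ms[1:]),('both',ms)):
    r=least_squares(lambda q:np.concatenate([res(q,*k) for k in sel]),[.468,.149,.054],loss='soft_l1',diff_step=1e-3,x_scale=[.01,.01,.02])
    print(nm,r.x.round(4),np.degrees(r.x[2]).round(2),'median',[np.median(res(r.x,*k)).round(2) for k in sel],np.abs(r.fun).mean().round(2))
E
python3 - <<'E'
exec(open('fit.py').read())
for n,(s,m) in zip(('top0','scene0'),ms):
    v=cv2.imread(f'pics/{n}.png'); cn,_=cv2.findContours(m,0,1); x,y=(150,190) if n=='top0' else (300,145)
    v=cv2.resize(v[y:y+200,x:x+230],None,fx=3,fy=3); w=v
    cv2.drawContours(v,[(c-[x,y])*3+1 for c in cn],-1,(0,255,0),1)
    for zz in(0,.08):
        L=np.array([[.15,.1325,zz],[.15,-.1325,zz],[-.15,-.1325,zz],[-.15,.1325,zz]])
        p=w2p(s,R.from_euler('z',r.x[2]).apply(L)+[r.x[0],r.x[1],0]); cv2.polylines(v,[((p-[x,y])*3+1).astype(int)],True,(0,0,255),1)
    L=np.array([[.01,.1325,.08],[.01,-.1325,.08]]);p=w2p(s,R.from_euler('z',r.x[2]).apply(L)+[r.x[0],r.x[1],0]); cv2.polylines(v,[((p-[x,y])*3+1).astype(int)],True,(0,0,255),1)
    cv2.imwrite(f'pics/o_{n}.png',v)
a,b=cv2.imread('pics/o_top0.png')[:600,60:520],cv2.imread('pics/o_scene0.png')[:600]
cv2.imwrite('pics/o.png',cv2.resize(np.hstack([a,b]),(800,417)))
E
```

```text
19522 (179, 211, 136, 152)
20607 (316, 160, 194, 186)
top [0.4685 0.1504 0.0623] 3.57 median [np.float64(-2.81)] 2.78
scene [0.4666 0.1482 0.0479] 2.74 median [np.float64(-1.13)] 1.63
both [0.467  0.1487 0.0522] 2.99 median [np.float64(-2.89), np.float64(-1.17)] 2.25
```

View pics/o.png

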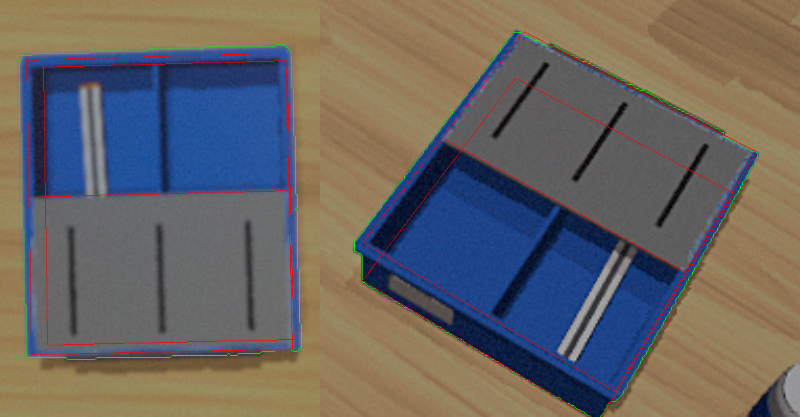

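The overlay fits: red tray outline at 0.467, 0.149, yaw 3.0°, with a small outer lip all round and the lid edge matching in both views. The carton is at (0.599, -0.307), yaw -6.4°. The profile lies at tray y of about 0.073, turned about 2.7° from the tray. Next is the move above the carton.

```bash
python3 -c "
from h import *
print(mv([.599,-.307,.2],[180,0,-96.4]))"
```

```text
[ 6.723e+01  7.073e+01  2.690e+00  7.000e-02 -6.000e-02  7.206e+01]
```

Units first: shifts go in shares of 100 cm and turns go in shares of 360 degrees. So 70.7 cm / 100 = 0.707, 2.7 cm / 100 = 0.027, 72 degrees / 360 = 0.2.

>>> send_rows([
  [[0.22,0.235,0.009,0,0,0.0667],[0.22,0.235,0.009,0,0,0.0667],[0.44,0.47,0.018,0,0,0.1333],[0.44,0.47,0.018,0,0,0.1333],[0.672,0.707,0.027,0,0,0.2],[0.672,0.707,0.027,0,0,0.2],[0.672,0.707,0.027,0,0,0.2],[0.672,0.707,0.027,0,0,0.2]],
], fingers=0.8)

```text
clock: 0.77
tool_pos: [0.3869, 0.2979, 0.2172]
orientation: [180.0, -0.0, -82.0]
force: [2.2, 0.5, -0.7]
opening: 0.07
gripper_force: 0.0
```

```bash
python3 -c "
from h import *
print(mv([.599,-.307,.1],[180,0,-96.4]))"
```

```text
[ 6.286e+01 -1.255e+01  1.171e+01  1.000e-02 -0.000e+00  1.444e+01]
```

In the tool's units: 62.8 cm / 100 = 0.628, -12.5 cm / 100 = -0.125, 14.4 degrees / 360 = 0.04.

>>> send_rows([
  [[0.628,-0.125,0.08,0,0,0.04],[0.628,-0.125,0.08,0,0,0.04],[0.628,-0.125,0.08,0,0,0.04],[0.628,-0.125,0.08,0,0,0.04],[0.628,-0.125,0.08,0,0,0.04],[0.628,-0.125,0.08,0,0,0.04],[0.628,-0.125,0.08,0,0,0.04],[0.628,-0.125,0.08,0,0,0.04]],
])

```text
clock: 1.43
tool_pos: [0.498, -0.0136, 0.1758]
orientation: [-180.0, 0.0, -96.0]
force: [1.6, 0.7, 0.0]
opening: 0.0704
gripper_force: 0.0
```

```bash
python3 -c "
from h import *
print(mv([.599,-.307,.1],[180,0,-96.4]))"
```

```text
[ 2.812e+01 -1.312e+01  7.580e+00 -1.000e-02  1.000e-02  3.800e-01]
```

In the tool's units: 28.1 cm / 100 = 0.281, -13.1 cm / 100 = -0.131, 0.4 degrees / 360 = 0.0011.

>>> send_rows([
  [[0.281,-0.131,0.076,0,0,0.0011],[0.281,-0.131,0.076,0,0,0.0011],[0.281,-0.131,0.076,0,0,0.0011],[0.281,-0.131,0.076,0,0,0.0011],[0.281,-0.131,0.076,0,0,0.0011],[0.281,-0.131,0.076,0,0,0.0011],[0.281,-0.131,0.076,0,0,0.0011],[0.281,-0.131,0.076,0,0,0.0011]],
])

```text
clock: 2.1
tool_pos: [0.5985, -0.308, 0.098]
orientation: [179.9, -0.0, -96.5]
force: [0.7, 0.6, -0.0]
opening: 0.0701
gripper_force: 0.0
```

>>> send_rows([
  [[0,0,0,0,0,0],[0,0,0,0,0,0],[0,0,0,0,0,0],[0,0,0,0,0,0]],
])

```text
clock: 2.43
tool_pos: [0.5986, -0.3039, 0.1003]
orientation: [-180.0, 0.0, -96.4]
force: [-0.5, -0.5, 0.2]
opening: 0.0703
gripper_force: 0.0
```

```bash
python3 -c "
from h import *
print(mv([.599,-.307,.014],[180,0,-96.4]))"
```

```text
[ 0.3  -0.08  8.63 -0.01  0.    0.01]
```

>>> send_rows([
  [[0.002,0,0.03,0,0,0],[0.002,0,0.06,0,0,0],[0.002,0,0.075,0,0,0],[0.002,0,0.086,0,0,0],[0.002,0,0.086,0,0,0],[0.002,0,0.086,0,0,0]],
])

```text
clock: 2.93
tool_pos: [0.5989, -0.3062, 0.0146]
orientation: [-180.0, -0.0, -96.4]
force: [-0.5, 0.0, -0.0]
opening: 0.0703
gripper_force: 0.0
```

>>> send_rows([
  [[0,0,0,0,0,0],[0,0,0,0,0,0],[0,0,0,0,0,0],[0,0,0,0,0,0],[0,0,0,0,0,0],[0,0,0,0,0,0]],
], fingers=0.3)

```text
clock: 3.43
tool_pos: [0.5987, -0.3069, 0.015]
orientation: [-179.9, -0.0, -96.4]
force: [-1.7, 1.3, 6.6]
opening: 0.05
gripper_force: 30.0
```

In the tool's units: -15 cm / 100 = -0.15, -13 cm / 100 = -0.13.

>>> send_rows([
  [[0,0,-0.02,0,0,0],[0,0,-0.05,0,0,0],[0,0,-0.09,0,0,0],[0,0,-0.13,0,0,0],[0,0,-0.15,0,0,0],[0,0,-0.15,0,0,0]],
])

```text
clock: 3.93
tool_pos: [0.6013, -0.308, 0.1708]
orientation: [-179.4, -0.1, -96.4]
force: [0.6, -0.2, -1.2]
opening: 0.05
gripper_force: 30.0
```

```bash
python3 -c "
from h import *
T=R.from_euler('z',3,degrees=True).apply([.0775,-.065,0])+[.467,.149,0]; print(T)
print(mv([T[0],T[1],.165],[180,0,-87]))"
```

```text
[0.54779563 0.08814512 0.        ]
[-38.77   9.74   0.4   -0.55  -0.17  -9.4 ]
```

In the tool's units: -29 cm / 100 = -0.29, -25 cm / 100 = -0.25, -1.2 degrees / 360 = -0.0033.

>>> send_rows([
  [[-0.02,0.005,0,0,0,-0.0014],[-0.05,0.013,0,0,0,-0.0033],[-0.09,0.023,0,0,0,-0.0061],[-0.13,0.033,0,0,0,-0.0089],[-0.17,0.043,0,0,0,-0.0117],[-0.21,0.053,0,0,0,-0.0144],[-0.25,0.063,0,0,0,-0.0172],[-0.29,0.073,0,0,0,-0.02]],
])

```text
clock: 4.6
tool_pos: [0.5575, -0.0087, 0.1637]
orientation: [180.0, 0.0, -89.2]
force: [0.8, -0.1, -0.9]
opening: 0.0495
gripper_force: 30.0
```

```bash
python3 -c "
from h import *
print(mv([.5478,.0881,.165],[180,0,-87]))"
```

```text
[-9.69  0.84 -0.12  0.01  0.01 -2.21]
```

In the tool's units: -9.4 cm / 100 = -0.094, -8.5 cm / 100 = -0.085, -2.2 degrees / 360 = -0.0061.

>>> send_rows([
  [[-0.03,0.003,0,0,0,-0.0022],[-0.06,0.005,0,0,0,-0.0044],[-0.085,0.007,0,0,0,-0.0061],[-0.094,0.008,0,0,0,-0.0061],[-0.094,0.008,0,0,0,-0.0061],[-0.094,0.008,0,0,0,-0.0061],[-0.094,0.008,0,0,0,-0.0061],[-0.094,0.008,0,0,0,-0.0061]],
])

```text
clock: 5.27
tool_pos: [0.5491, 0.0824, 0.1638]
orientation: [180.0, -0.0, -87.1]
force: [0.2, 0.4, -1.4]
opening: 0.0495
gripper_force: 30.0
```

Run:
```python
from h import *
print(mv([.5478,.0881,.02],[180,0,-87]))
s=snap('scene','s1')
v=cv2.imread('pics/s1.png')[100:400,260:560]; cv2.imwrite('pics/s1c.png',cv2.resize(v,None,fx=2,fy=2))
```

```text
[-5.800e-01  1.000e-01  1.438e+01  2.000e-02 -1.000e-02 -1.100e-01]
```

View pics/s1c.png

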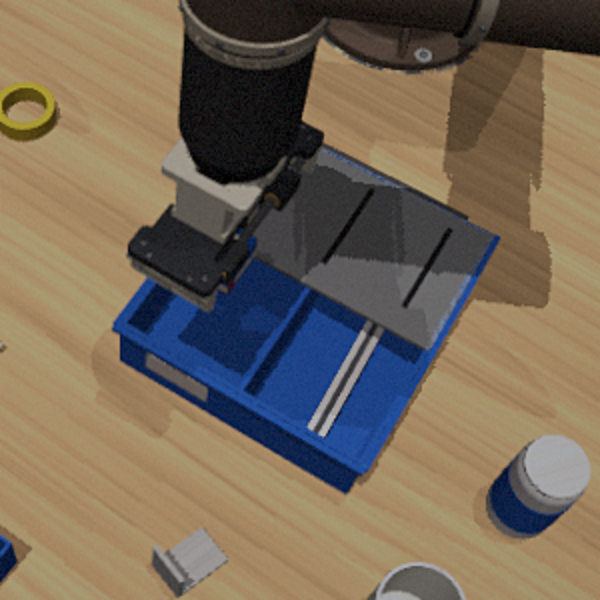

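The gripper is over the right bay's opening, with its body at about (190,240) in the crop. Now lowering.

In the tool's units: 12.9 cm / 100 = 0.129, 12 cm / 100 = 0.12.

>>> send_rows([
  [[-0.004,0.001,0.02,0,0,0],[-0.004,0.001,0.04,0,0,0],[-0.004,0.001,0.06,0,0,0],[-0.004,0.001,0.08,0,0,0],[-0.004,0.001,0.1,0,0,0],[-0.004,0.001,0.12,0,0,0],[-0.004,0.001,0.129,0,0,0],[-0.004,0.001,0.129,0,0,0]],
])

```text
clock: 5.98
tool_pos: [0.5467, 0.0861, 0.0329]
orientation: [179.8, -0.1, -87.1]
force: [-0.7, -0.3, -1.2]
opening: 0.0497
gripper_force: 30.0
```

In the tool's units: 1.2 cm / 100 = 0.012, 1.1 cm / 100 = 0.011.

>>> send_rows([
  [[0,0,0.003,0,0,0],[0,0,0.006,0,0,0],[0,0,0.009,0,0,0],[0,0,0.011,0,0,0],[0,0,0.012,0,0,0],[0,0,0.012,0,0,0]],
])

```text
clock: 6.48
tool_pos: [0.548, 0.0875, 0.0231]
orientation: [-180.0, 0.0, -87.0]
force: [-0.5, 0.1, -0.8]
opening: 0.0498
gripper_force: 30.0
```

In the tool's units: 0.3 cm / 100 = 0.003, 0.25 cm / 100 = 0.0025.

>>> send_rows([
  [[0,0,0.001,0,0,0],[0,0,0.002,0,0,0],[0,0,0.0025,0,0,0],[0,0,0.003,0,0,0],[0,0,0.003,0,0,0],[0,0,0.003,0,0,0]],
])

```text
clock: 6.98
tool_pos: [0.548, 0.0875, 0.02]
orientation: [-180.0, 0.0, -87.0]
force: [-0.2, 0.1, -1.3]
opening: 0.0497
gripper_force: 30.0
```

In the tool's units: 0.1 cm / 100 = 0.001, 0.05 cm / 100 = 0.0005.

>>> send_rows([
  [[0,0,0.0005,0,0,0],[0,0,0.001,0,0,0],[0,0,0.001,0,0,0],[0,0,0.001,0,0,0]],
])

```text
clock: 7.32
tool_pos: [0.548, 0.0875, 0.02]
orientation: [-180.0, 0.0, -87.0]
force: [-3.9, 0.3, 10.0]
opening: 0.0497
gripper_force: 30.0
```

Contact with the floor at 10 N, so I'll release.

In the tool's units: -0.05 cm / 100 = -0.0005.

>>> send_rows([
  [[0,0,-0.0005,0,0,0],[0,0,-0.0005,0,0,0],[0,0,-0.0005,0,0,0],[0,0,-0.0005,0,0,0],[0,0,-0.0005,0,0,0],[0,0,-0.0005,0,0,0]],
], fingers=0.72)

```text
clock: 7.82
tool_pos: [0.548, 0.0874, 0.0193]
orientation: [180.0, -0.0, -87.0]
force: [-1.3, 0.3, -0.7]
opening: 0.063
gripper_force: 0.0
```

In the tool's units: -15 cm / 100 = -0.15, -12 cm / 100 = -0.12.

>>> send_rows([
  [[0,0,-0.01,0,0,0],[0,0,-0.03,0,0,0],[0,0,-0.06,0,0,0],[0,0,-0.09,0,0,0],[0,0,-0.12,0,0,0],[0,0,-0.15,0,0,0],[0,0,-0.15,0,0,0],[0,0,-0.15,0,0,0]],
], fingers=0.72)

```text
clock: 8.48
tool_pos: [0.549, 0.0879, 0.1723]
orientation: [-179.7, 0.1, -87.0]
force: [0.1, -0.3, -1.7]
opening: 0.0631
gripper_force: 0.0
```

Run:
```python
from h import *
T=R.from_euler('z',3,degrees=True).apply([.055,.0735,0])+[.467,.149,0]; print(T)
print(mv([T[0],T[1],.16],[180,0,5.7]))
```

```text
[0.51807793 0.22527775 0.        ]
[-13.88   2.39   1.25  -0.3   -0.13 -92.73]
```

In the tool's units: -13.9 cm / 100 = -0.139, -13.5 cm / 100 = -0.135, -56 degrees / 360 = -0.1556.

>>> send_rows([
  [[-0.02,0.003,0,0,0,-0.0194],[-0.04,0.006,0,0,0,-0.0389],[-0.06,0.01,0,0,0,-0.0583],[-0.08,0.014,0,0,0,-0.0778],[-0.1,0.018,0,0,0,-0.0972],[-0.12,0.021,0,0,0,-0.1167],[-0.135,0.024,0,0,0,-0.1361],[-0.139,0.024,0,0,0,-0.1556]],
], fingers=0.55)

```text
clock: 9.15
tool_pos: [0.5158, 0.2265, 0.1686]
orientation: [179.9, 0.0, -30.6]
force: [0.6, 0.4, 0.3]
opening: 0.0477
gripper_force: 0.0
```

In the tool's units: -36.7 degrees / 360 = -0.1019.

>>> send_rows([
  [[0,0,0,0,0,-0.0194],[0,0,0,0,0,-0.0389],[0,0,0,0,0,-0.0583],[0,0,0,0,0,-0.0778],[0,0,0,0,0,-0.0972],[0,0,0,0,0,-0.1019],[0,0,0,0,0,-0.1019],[0,0,0,0,0,-0.1019]],
])

```text
clock: 9.82
tool_pos: [0.5164, 0.2247, 0.1688]
orientation: [180.0, 0.1, 5.6]
force: [-0.3, 0.3, 0.0]
opening: 0.0486
gripper_force: 0.0
```

Run:
```python
from h import *
print(mv([.518,.2253,.024],[180,0,5.7]))
snap('top','t2');snap('scene','s2')
a=cv2.imread('pics/t2.png')[200:340,170:330]; b=cv2.imread('pics/s2.png')[150:350,310:510]
cv2.imwrite('pics/c2.png',cv2.convertScaleAbs(np.hstack([cv2.resize(a,(420,368)),cv2.resize(b,(368,368))]),alpha=1.4))
```

```text
[ 0.19 -0.06 14.48  0.04  0.07 -0.13]
```

View pics/c2.png

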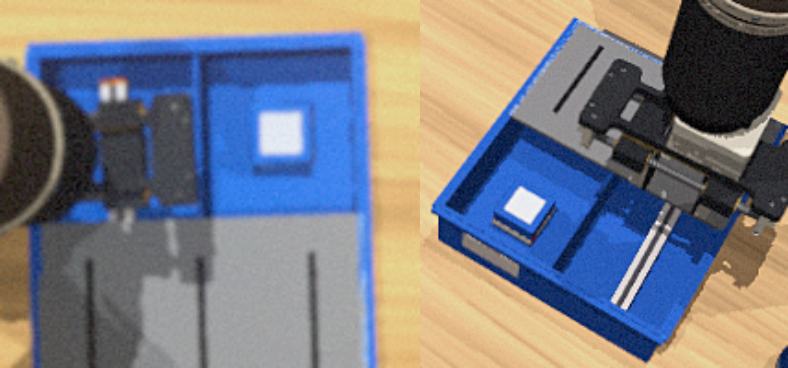

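The carton sits flat in the right bay (white top at (280,133) in the left crop). The fingers straddle the profile, whose orange cap shows at (112,85). Descending.

In the tool's units: 14.4 cm / 100 = 0.144, 14 cm / 100 = 0.14.

>>> send_rows([
  [[0.002,0,0.03,0,0,0],[0.002,0,0.06,0,0,0],[0.002,0,0.09,0,0,0],[0.002,0,0.12,0,0,0],[0.002,0,0.14,0,0,0],[0.002,0,0.144,0,0,0],[0.002,0,0.144,0,0,0],[0.002,0,0.144,0,0,0]],
])

```text
clock: 10.58
tool_pos: [0.5194, 0.2256, 0.0263]
orientation: [-180.0, -0.0, 5.7]
force: [0.4, 0.3, 1.1]
opening: 0.0482
gripper_force: 0.0
```

In the tool's units: 0.6 cm / 100 = 0.006, 0.4 cm / 100 = 0.004.

>>> send_rows([
  [[0,0,0.002,0,0,0],[0,0,0.004,0,0,0],[0,0,0.006,0,0,0],[0,0,0.006,0,0,0],[0,0,0.006,0,0,0]],
])

```text
clock: 11.0
tool_pos: [0.5189, 0.2253, 0.0198]
orientation: [-180.0, -0.0, 5.7]
force: [-1.5, -0.2, -0.7]
opening: 0.0482
gripper_force: 0.0
```

In the tool's units: 0.3 cm / 100 = 0.003, 0.2 cm / 100 = 0.002.

>>> send_rows([
  [[0,0,0.001,0,0,0],[0,0,0.002,0,0,0],[0,0,0.003,0,0,0],[0,0,0.003,0,0,0]],
])

```text
clock: 11.33
tool_pos: [0.5191, 0.2254, 0.0183]
orientation: [-180.0, -0.1, 5.7]
force: [-6.5, -2.7, 18.2]
opening: 0.0484
gripper_force: 8.8
```

>>> send_rows([
  [[0,0,0,0,0,0],[0,0,0,0,0,0],[0,0,0,0,0,0],[0,0,0,0,0,0],[0,0,0,0,0,0],[0,0,0,0,0,0]],
], fingers=0)

```text
clock: 11.83
tool_pos: [0.5186, 0.2249, 0.0164]
orientation: [180.0, 0.0, 5.7]
force: [-1.1, 1.0, 3.6]
opening: 0.0193
gripper_force: 30.0
```

Gripped at an opening of 19.3 mm. Now tilting about the bare end, cap up, in small steps.

In the tool's units: -3.15 cm / 100 = -0.0315, -2.5 cm / 100 = -0.025, 10 degrees / 360 = 0.0278.

>>> send_rows([
  [[0.001,0,-0.002,0,0,0],[0.001,0,-0.007,0,0.0056,0],[0.0005,0,-0.013,0,0.0111,0],[0,0,-0.019,0,0.0167,0],[-0.001,0,-0.025,0,0.0222,0],[-0.0025,0,-0.0315,0,0.0278,0],[-0.0025,0,-0.0315,0,0.0278,0],[-0.0025,0,-0.0315,0,0.0278,0]],
])

```text
clock: 12.5
tool_pos: [0.5156, 0.2244, 0.048]
orientation: [180.0, -9.9, 5.7]
force: [0.1, -0.1, -1.9]
opening: 0.0196
gripper_force: 30.0
```

Run:
```python
from h import *
print(ctrl.get_obs()['moment'])
snap('top','t3');snap('scene','s3')
a=cv2.imread('pics/t3.png')[200:340,170:330]; b=cv2.imread('pics/s3.png')[150:350,310:510]
cv2.imwrite('pics/c3.png',cv2.convertScaleAbs(np.hstack([cv2.resize(a,(420,368)),cv2.resize(b,(368,368))]),alpha=1.4))
```

```text
[-0.07368729  0.56385527  0.01392443]
```

View pics/c3.png

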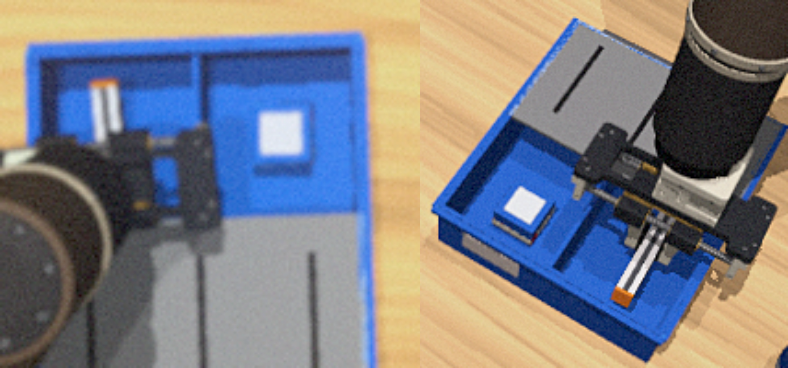

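The profile has tilted with the gripper: its orange cap is raised at (622,297) and the carton is undisturbed. I'll tilt to 17° and then pull along its axis.

In the tool's units: -2.1 cm / 100 = -0.021, -0.27 cm / 100 = -0.0027, 7 degrees / 360 = 0.0194.

>>> send_rows([
  [[-0.0005,0,-0.006,0,0.0056,0],[-0.0015,0,-0.012,0,0.0111,0],[-0.0027,0,-0.021,0,0.0194,0],[-0.0027,0,-0.021,0,0.0194,0],[-0.0027,0,-0.021,0,0.0194,0]],
])

```text
clock: 13.02
tool_pos: [0.5096, 0.2231, 0.0679]
orientation: [179.9, -17.0, 5.7]
force: [0.1, -0.2, -1.1]
opening: 0.0198
gripper_force: 30.0
```

In the tool's units: 7 cm / 100 = 0.07, 6 cm / 100 = 0.06.

>>> send_rows([
  [[0.005,0,0,0,0,0],[0.015,0,0,0,0,0],[0.03,0,0,0,0,0],[0.045,0,0,0,0,0],[0.06,0,0,0,0,0],[0.07,0,0,0,0,0],[0.07,0,0,0,0,0]],
])

```text
clock: 13.6
tool_pos: [0.5795, 0.2329, 0.0891]
orientation: [-179.9, -17.0, 5.6]
force: [1.2, 0.6, -0.4]
opening: 0.0198
gripper_force: 30.0
```

In the tool's units: 9.5 cm / 100 = 0.095, 8.5 cm / 100 = 0.085.

>>> send_rows([
  [[0.01,0,0,0,0,0],[0.025,0,0,0,0,0],[0.04,0,0,0,0,0],[0.055,0,0,0,0,0],[0.07,0,0,0,0,0],[0.085,0,0,0,0,0],[0.095,0,0,0,0,0],[0.095,0,0,0,0,0]],
])

```text
clock: 14.27
tool_pos: [0.6689, 0.2411, 0.1163]
orientation: [-179.9, -17.0, 5.6]
force: [0.7, 0.9, -0.7]
opening: 0.0193
gripper_force: 30.0
```

Run:
```python
from h import *
o=ctrl.get_obs(); p=o['tool_pos']; print(mv(p+[0,0,.15],[180,-17,5.7]),mv(p+[0,0,.17],[180,0,5.7]))
snap('top','t4');snap('scene','s4')
a=cv2.imread('pics/t4.png')[160:340,150:350]; b=cv2.imread('pics/s4.png')[150:400,290:540]
cv2.imwrite('pics/c4.png',cv2.convertScaleAbs(np.hstack([cv2.resize(a,(409,368)),cv2.resize(b,(368,368))]),alpha=1.4))
```

```text
[  4.38  -0.02 -14.34  -0.06   0.    -0.07] [  4.97  -0.02 -16.26  -0.07 -17.    -0.06]
```

View pics/c4.png

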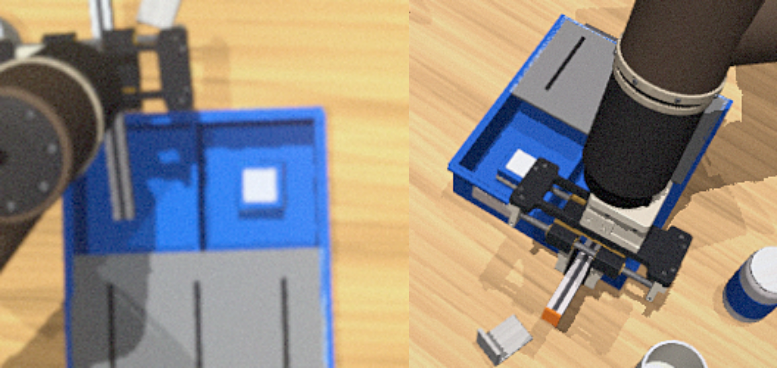

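The bare end at (122,218) is clear of the lid edge (row 250), and the carton is still in its bay. Lifting straight up.

In the tool's units: -14.3 cm / 100 = -0.143, -13.5 cm / 100 = -0.135.

>>> send_rows([
  [[0.003,0,-0.01,0,0,0],[0.009,0,-0.03,0,0,0],[0.018,0,-0.06,0,0,0],[0.027,0,-0.09,0,0,0],[0.034,0,-0.115,0,0,0],[0.041,0,-0.135,0,0,0],[0.044,0,-0.143,0,0,0],[0.044,0,-0.143,0,0,0]],
])

```text
clock: 15.03
tool_pos: [0.6675, 0.2407, 0.2683]
orientation: [-179.9, -17.2, 5.7]
force: [0.4, 0.5, -1.5]
opening: 0.0198
gripper_force: 30.0
```

>>> send_rows([
  [[0,0,0,0,0,0],[0,0,0,0,0,0],[0,0,0,0,0,0],[0,0,0,0,0,0],[0,0,0,0,0,0],[0,0,0,0,0,0],[0,0,0,0,0,0],[0,0,0,0,0,0]],
])

```text
clock: 15.7
tool_pos: [0.6673, 0.2399, 0.2659]
orientation: [180.0, -17.0, 5.7]
force: [0.4, 0.8, -0.5]
opening: 0.0198
gripper_force: 30.0
```

Run:
```python
from h import *
snap('top','t5');snap('scene','s5')
a=cv2.imread('pics/t5.png')[120:340,90:350]; b=cv2.imread('pics/s5.png')[150:450,250:550]
cv2.imwrite('pics/c5.png',cv2.convertScaleAbs(np.hstack([cv2.resize(a,(430,364)),cv2.resize(b,(364,364))]),alpha=1.4))
```

```text
(no output)
```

View pics/c5.png

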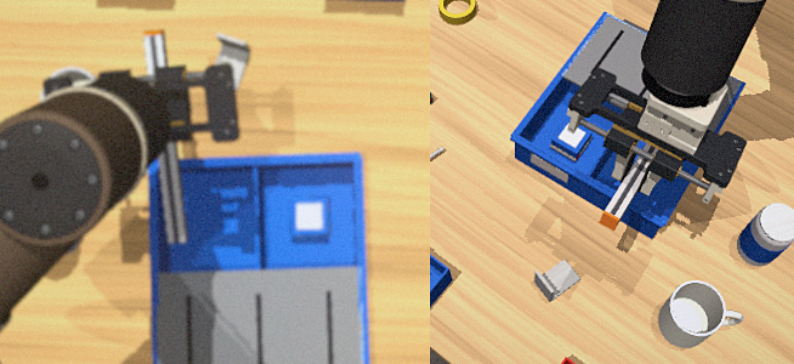

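The profile is held high with its cap at (155,35), and its bare end is about 0.21 m up. The carton lies flat in the right bay and the bystanders haven't moved. Handing in.

```bash
python3 -c "
from plant import ctrl
print(ctrl.close_job())"
```

```text
the job is handed in; nothing more can be done
None
```

The boxed bearing sits flat and released on the right bay's floor, and the profile is gripped steady with its lower end about 0.21 m above the bench; the job is handed in, but no verdict came back.

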